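# Rack the printing blocks in order of size

## Task

Put the four hand printing blocks away in the wooden rack, one to each bay in order of size, with the smallest in the bay next to the ink pad and the largest at the other end. Each should lie flat on the felt in the middle of its bay, square to the rack with its handle running front to back, and be let go. Set the blocks down gently, because a dropped lino face chips, and do not knock the ink pad, tumbler, squeeze bottle or brush basket about.

Things in the scene. Friction and masses are not known exactly. Their poses are not given: they have to be found in the camera images.
- block_a: The smallest of four hand printing blocks: grey-green lino face and brown wooden mount, together 36 x 30 x 23 mm high, with an upright dark wooden bar handle on the middle of the top, 26 mm long, 14 mm thick, 23 to 59 mm above the underside, along the long side. About 50 g. Origin: centre of underside; x along the handle, y across it, z up. Stands face down on the table
- block_b: The second smallest of four hand printing blocks: grey-green lino face and brown wooden mount, together 54 x 40 x 23 mm high, with an upright dark wooden bar handle on the middle of the top, 34 mm long, 14 mm thick, 23 to 59 mm above the underside, along the long side. About 85 g. Origin: centre of underside; x along the handle, y across it, z up. Stands face down on the table
- block_c: The second largest of four hand printing blocks: grey-green lino face and brown wooden mount, together 72 x 50 x 23 mm high, with an upright dark wooden bar handle on the middle of the top, 42 mm long, 14 mm thick, 23 to 59 mm above the underside, along the long side. About 135 g. Origin: centre of underside; x along the handle, y across it, z up. Stands face down on the table
- block_d: The largest of four hand printing blocks: grey-green lino face and brown wooden mount, together 90 x 60 x 23 mm high, with an upright dark wooden bar handle on the middle of the top, 50 mm long, 14 mm thick, 23 to 59 mm above the underside, along the long side. About 195 g. Origin: centre of underside; x along the handle, y across it, z up. Stands face down on the table
- rack: Fixed wooden rack 329 mm long (y), 120 front to back (x; +x faces away from the robot). Origin: centre of underside, z up. Four equal empty bays lined with grey felt, centres at x 0, y -121.5, -40.5, 40.5, 121.5 mm; felt 12 mm above the table. Bay 76 mm wide (y) x 108 (x); dividers 5 mm thick, tops 23 mm above the table; near rim 22, far rim 30 mm high
- ink_pad: Bare-metal stamp-pad tin, open, with a black inked felt, 95 (x) x 66 (y) x 18 mm high, loose, 250 g, standing about 60 mm beyond one end of the rack, in line with it (rack y about +225 or -225 mm; which end varies). The smallest block goes to this end. Leave it alone. Origin: centre of underside
- tumbler: Empty glass tumbler, rim diameter 66 mm, 72 mm high, loose, standing off the other end of the rack (rack y about -225 or +225 mm). Leave it alone. Origin: centre of the underside
- squeeze_bottle: White plastic squeeze bottle, 54 mm across and 190 mm high, loose, to the robot's right. Leave it alone. Origin: centre of the underside
- brush_basket: Grey woven basket 100 x 130 mm, 60 mm high, brushes lying across it up to 90 mm high, loose, to the robot's left. Leave it alone. Origin: centre of the underside
Things that resemble listed ones, but are neither listed nor needed, are in the scene too. Leave any purple or yellow look-alike of the block_b alone.

How it is judged:
By the outcome, as a careful person would: the job done as asked, in the order asked, and still so for the second after the job is handed in, with the robot touching nothing.
It also fails if it takes over 96 s, if anything falls off the work surface, if the arm or the gripper's body presses on something with over 40 N, if the wrist force passes 120 N, or if a joint passes its speed limit or range.

## Robot

A 6-joint arm with a two-finger parallel gripper is mounted at the origin on the work surface. World frame = base frame: x ahead of the robot, y to its left, z up, the work surface at z = 0. Lengths are in m, angles in rad, forces in N, time in s.
With the tool pointing down it reaches from about 0.275 to 0.725 m from the base axis. Payload 15.9 kg.
Tool frame: the origin (TCP) lies midway between the tips of the shut fingers; the grasp point (between the pads) lies 19 mm behind it; z points along the fingers, y is the line along which they close (so a half turn about z gives the same grasp; the last joint's range is limited). The gripper opens to 85 mm and grips with 20 to 120 N. Pads are 22 mm wide; open, the fingers measure 114 mm over their backs; the gripper's body (76 mm by 85 mm) begins 54 mm behind the grasp point. The pads swing forward as they close: fully open they stand 13 mm farther back than shut.
Start: joints at [-1.337, 0.213, -0.034, 1.323, 0, 1.571], TCP at [0.116, -0.486, 0.231] pointing down, gripper open.
Joint ranges: [-2.98, 2.98], [-0.74, 1.72], [-1.14, 1.35], [-2.1, 2.04], [-1.57, 1.44], [-3.14, 3.14]. Speed limits (rad/s): [1.89, 1.89, 2.39, 2.57, 3.14, 3.14].

## Interface

Orientations are given as a 3x3 rotation matrix whose columns are the frame's x, y, z axes.
In Python, from station import monitor, capture, env, models gives the robot as it stands.
- The arm moves only by the tool play_rows, never from a script. Its arguments are lists of equal length, an entry for each row: "grip": the opening, from 0 (shut) to 1 (fully open); "delta_pos": the shift along the world's x, y, z in cm, a list of three; "rotation": the turn, a rotation vector about the world's x, y, z in rad, a list of three. A call has exactly 8 rows; each row shifts and turns the commanded pose from where the row before left it; what a row does not reach is not made up. A row lasts 1/10 s, in which the tool goes at most 50 mm and 8.59 degrees, less where a joint would pass 70% of its speed; a pose out of reach is approached as far as the arm can. A call with a gripper value outside its range is refused whole. The fingers move at their own pace and stop on an object; "force" is the grip in N (left out, the last holds). Time passes only in rows, so rows that do not move let the fingers close, or fill a call up. It gives the time, the measured TCP pose, the force, the opening and the grip force at its end, in the units of the state.
- monitor.get_state(): the state, without advancing time (a new reading comes with each control period).
- capture(name): name is "side" or "top" or "wrist"; returns a dict with "pixels" (384x512x3 uint8, red, green, blue), "range_z" (384x512 float32, m along the optical axis (not along the pixel's ray), 0 where there is no reading), "fx", "fy", "cx", "cy" (pixels), "position" and "attitude" of the camera in the world. Camera axes: x right, y up, looking along -z (the intrinsics and any distortion apply to the point x, -y, -z); pixel columns grow to the right and rows downward; lengths in m; the calibration is good to about 2 mm. A picture is of the moment at which its call begins.
- env.sign_off(): hands the job in; it is judged then, once.
Trained networks look in a picture, given as the dict that the camera call returned (one of the last four; its "shot" number tells which), for a name from the list of things; names that differ only in an ending like _2 or _b are one class to them, and where a whole thing is asked for, a point or a joint stands for the part that bears it (a point fixed in the world has none). Each returns a list of dicts, best first, with "conf" (0 to 1); they miss things now and then, are a little off and sometimes report something else, mostly with a low value. They report only what shows in the picture. A call takes as long as a camera call. They do not tell look-alikes from the thing itself.
- models.spot_in(picture, query): "position" ([x, y, z] in m, in world coordinates, good to about 4 mm: the middle of the surface that is visible of it).
- models.cut_out(picture, query): "region" (384x512 bool, what is visible of it).
- models.place_of(picture, query): "position" ([x, y, z] in m, in world coordinates, good to about 4 mm: a listed point, or the origin of a listed thing).
The state is a dict: "time_s": time; "joints": joint angles; "qvel": joint speeds; "joint_torque": joint torques, N m; "ee_pos": TCP position; "ee_rot": TCP orientation; "wrist_force": force on the tool from outside, world axes, zero at the start; "torque": the same for the moment, N m; "grip_width": finger opening in m; "finger_force": force on a finger pad.
Only numpy, scipy, OpenCV 4.12 (cv2) and the standard library are available. Lean on these libraries where they do the work, as an engineer would, in place of code of your own. Each camera call takes 0.05 s, during which the arm holds its last target. There are 200 camera calls.

## Working session

There is one attempt and no reset: what is moved stays moved. The work goes in short steps, Python scripts to look and compute and a tool call to move; the robot and the scene stay as the last step left them, time stands still between calls to the robot, and variables do not carry over. Pictures are saved under pics/ and viewed, at most 14 in all, crops included, and the job is handed in when it is done.

Besides the shell and the picture viewer there is one more tool, called after "Call:" by a JSON object that holds its "op" and its "data". play_rows: Moves the arm, as the interface text tells. Its arguments: {"type":"object","properties":{"grip":{"type":"array"},"delta_pos":{"type":"array"},"rotation":{"type":"array"},"force":{"type":"number"}},"required":["grip","delta_pos","rotation"]}

```bash
mkdir -p pics
cat > h.py <<'E'
import numpy as np, cv2
from station import monitor, capture, env, models
def world(p, m=None):
    z=p["range_z"]; v,u=np.mgrid[0:384,0:512]
    P=np.stack([(u-p["cx"])/p["fx"]*z, -(v-p["cy"])/p["fy"]*z, -z],-1)
    W=P@np.array(p["attitude"]).T+np.array(p["position"])
    ok=z>0
    return W,ok
def save(p,n): cv2.imwrite("pics/"+n+".png",cv2.cvtColor(p["pixels"],cv2.COLOR_RGB2BGR))
E
python3 - <<'E'
from h import *
for n in ["top","side"]:
    p=capture(n); save(p,n); print(n,np.round(p["position"],3),np.round(p["attitude"],3).tolist(),p["fx"],p["cx"],[k for k in p])
    for q in ["block_a","rack","ink_pad","tumbler","squeeze_bottle","brush_basket"]:
        print(q,[(np.round(d["position"],3).tolist(),round(d["conf"],2)) for d in models.place_of(p,q)])
    np.savez(n+".npz",**{k:np.array(v) for k,v in p.items()})
print(monitor.get_state())
E
```

```text
top [3.640e-01 1.000e-03 1.086e+00] [[0.011, 0.982, -0.188], [-1.0, 0.008, -0.013], [-0.012, 0.188, 0.982]] 385.90684989466473 256.4989330005233 ['pixels', 'range_z', 'fx', 'fy', 'cx', 'cy', 'position', 'attitude', 'shot']
block_a [([0.426, -0.098, 0.002], 0.92), ([0.403, 0.32, -0.001], 0.81), ([0.437, 0.231, 0.004], 0.78), ([0.435, -0.268, 0.003], 0.56), ([0.529, 0.289, 0.005], 0.55), ([0.439, 0.101, -0.002], 0.41)]
rack [([0.644, -0.007, 0.002], 0.86)]
ink_pad [([0.66, -0.234, 0.002], 0.86)]
tumbler [([0.64, 0.215, 0.002], 0.78)]
squeeze_bottle [([0.448, -0.445, -0.002], 0.91)]
brush_basket [([0.544, 0.453, 0.001], 0.55)]
side [-0.22   0.792  0.766] [[-0.726, 0.388, -0.569], [-0.688, -0.405, 0.602], [0.003, 0.828, 0.561]] 431.3419949086703 246.3418890664563 ['pixels', 'range_z', 'fx', 'fy', 'cx', 'cy', 'position', 'attitude', 'shot']
block_a [([0.527, 0.284, 0.0], 0.96), ([0.397, 0.327, 0.0], 0.91), ([0.432, -0.096, 0.0], 0.87), ([0.438, 0.1, -0.003], 0.66), ([0.436, 0.233, -0.001], 0.6), ([0.436, -0.269, 0.0], 0.58)]
rack [([0.645, -0.006, -0.001], 0.64)]
ink_pad [([0.658, -0.231,
[... 308 characters left out ...]
.57080805e+00]), 'qvel': array([ 1.01567902e-03, -5.31568107e-04, -1.76112443e-04,  9.86249753e-04,
        1.44085047e-03, -9.74684601e-05]), 'joint_torque': array([-7.34070327e-04, -6.85822392e+01,  4.87281454e+01,  9.91559500e-04,
        1.66313657e-05, -1.55282805e-05]), 'ee_pos': array([ 0.11582276, -0.48638127,  0.23133299]), 'ee_rot': array([[ 9.72803792e-01,  2.31630700e-01,  2.70955735e-05],
       [ 2.31630701e-01, -9.72803792e-01, -2.99888293e-05],
       [ 1.94123431e-05,  3.54494135e-05, -9.99999999e-01]]), 'wrist_force': array([0.46505004, 0.01890311, 0.30316513]), 'torque': array([ 0.02166573,  0.00304254, -0.01888994]), 'finger_force': 0.0, 'grip_width': 0.08538038464443369}
```

View pics/top.png

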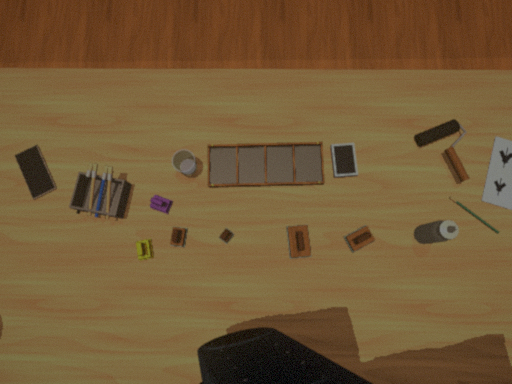

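View pics/side.png

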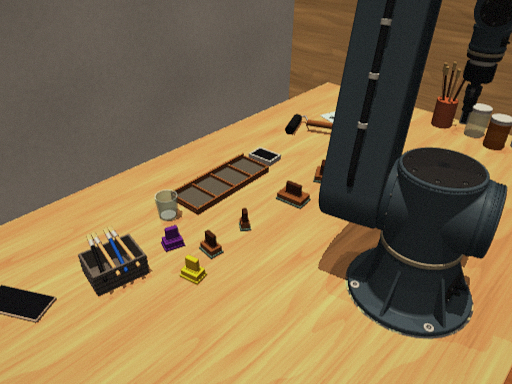

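```bash
cat > m.py <<'E'
from h import *
def minrect(pts):
    r=cv2.minAreaRect((pts*1000).astype(np.float32)); (c,(w,h),a)=r
    if w<h: w,h=h,w; a+=90
    a=(a+90)%180-90
    return np.round(c,1),round(w,1),round(h,1),round(a,1)
E
python3 - <<'E'
from m import *
for n in ["top","side"]:
    p=dict(np.load(n+".npz")); W,ok=world(p)
    for c in [(.427,-.097),(.40,.323),(.436,.232),(.436,-.268),(.528,.287),(.438,.1)]:
        near=ok&(np.hypot(W[...,0]-c[0],W[...,1]-c[1])<.065)
        h=near&(W[...,2]>.052)&(W[...,2]<.068); b=near&(W[...,2]>.018)&(W[...,2]<.03)
        al=b|(near&(W[...,2]>.015))
        print(n,c,"handle",h.sum(),minrect(W[h][:,:2]) if h.sum()>5 else 0,"z",np.round(np.median(W[h][:,2]),4), "mount",b.sum(),minrect(W[al][:,:2]),np.round(np.median(W[b][:,2]),4),p["pixels"][b].mean(0).astype(int),p["pixels"][h].mean(0).astype(int))
    # rack
    r=ok&(abs(W[...,0]-.645)<.085)&(abs(W[...,1]+.007)<.185)
    a=r&(W[...,2]>.018)&(W[...,2]<.036); print("rack",minrect(W[a][:,:2]))
    f=r&(W[...,2]<.018)&(W[...,2]>.007); print(np.median(W[f][:,2]), np.median(W[f],0))
E
```

```text
top (0.427, -0.097) handle 103 (array([ 428.9, -101.2]), 48.7, 14.1, 5.9) z 0.0593 mount 509 (array([ 428.7, -101.5]), 84.6, 55.5, 5.8) 0.0237 [105  67  36] [71 45 24]
top (0.4, 0.323) handle 76 (array([402. , 325.4]), 33.3, 14.5, 12.3) z 0.0587 mount 129 (array([402.6, 324.1]), 49.2, 34.0, 10.9) 0.0239 [114 106  30] [121 115  31]
top (0.436, 0.232) handle 68 (array([438.6, 232.4]), 32.5, 13.8, -1.0) z 0.0594 mount 136 (array([438. , 232.3]), 48.7, 35.2, -6.4) 0.0238 [89 59 32] [71 44 24]
top (0.436, -0.268) handle 88 (array([ 437.2, -268. ]), 41.7, 13.9, -62.0) z 0.0596 mount 304 (array([ 437.9, -268.8]), 67.1, 44.9, -62.0) 0.024 [101  65  35] [67 43 22]
top (0.528, 0.287) handle 67 (array([529.5, 286.5]), 34.1, 13.7, 71.5) z 0.0596 mount 143 (array([529.5, 286.6]), 49.6, 34.6, 70.7) 0.0238 [91 52 85] [91 51 86]
top (0.438, 0.1) handle 50 (array([442.4,  99.2]), 24.2, 13.8, -44.4) z 0.06 mount 39 (array([442.4,  99.8]), 30.6, 24.2, -37.6) 0.024 [74 56 36] [69 45 24]
rack (array([645.4,  -7.9]), 329.9, 122.2, -88.3)
0.012915178134589755 [ 0.6452581  -0.01019253  0.01291518]
side (0.4
[... 387 characters left out ...]
, -5.2) z 0.0606 mount 134 (array([436.4, 233.2]), 52.1, 35.8, -7.0) 0.0257 [112  64  31] [73 43 23]
side (0.436, -0.268) handle 29 (array([ 436.5, -265.4]), 40.5, 10.1, -60.8) z 0.0622 mount 67 (array([ 444.3, -262.8]), 70.0, 26.3, -60.8) 0.0263 [120  68  33] [75 44 23]
side (0.528, 0.287) handle 77 (array([526.9, 288. ]), 32.2, 14.9, 68.7) z 0.0602 mount 138 (array([525.9, 287.8]), 49.9, 35.5, 67.6) 0.0258 [84 33 91] [95 44 93]
side (0.438, 0.1) handle 41 (array([440.8, 101.1]), 29.0, 13.2, -34.2) z 0.0608 mount 54 (array([439.6, 101.2]), 31.5, 25.0, -37.0) 0.0251 [84 48 24] [73 42 22]
rack (array([645.3,  -8.3]), 334.9, 129.7, -87.5)
0.015327759134750374 [0.64094654 0.01225237 0.01532776]
```

The four wooden blocks, from the top view (u,v): a (227,236), b (178,236), c (361,238), d (299,241). Purple (161,204) and yellow (144,250) are look-alikes. The rack is at (265,165) with the ink pad on its -y end at (344,160), so a goes in the bay nearest -y. The side view agrees. I'll start with block a.

Call:
{"op": "play_rows", "data": {"grip": [0.5,0.5,0.5,0.5,0.5,0.5,0.5,0.5], "delta_pos": [[2,3.6,0],[2,3.6,0],[2,3.6,0],[2,3.6,0],[2,3.6,0],[2,3.6,0],[2,3.6,0],[2,3.6,0]], "rotation": [[0,0,0.14],[0,0,0.14],[0,0,0.14],[0,0,0.14],[0,0,0.14],[0,0,0.14],[0,0,0.14],[0,0,0.14]], "force": 30}}

```text
time_s: 1.5
ee_pos: [0.2762, -0.1969, 0.2315]
ee_rot: [[0.21, 0.978, 0.001], [0.978, -0.21, -0.0], [-0.0, 0.001, -1.0]]
wrist_force: [0.6, -1.0, -0.4]
grip_width: 0.0428
finger_force: 0.0
```

Call:
{"op": "play_rows", "data": {"grip": [0.5,0.5,0.5,0.5,0.5,0.5,0.5,0.5], "delta_pos": [[2.07,3.71,0],[2.07,3.71,0],[2.07,3.71,0],[2.07,3.71,0],[2.07,3.71,-1],[2.07,3.71,-2],[2.07,3.71,-2],[2.07,3.71,-2]], "rotation": [[0,0,0.141],[0,0,0.141],[0,0,0.141],[0,0,0.141],[0,0,0.141],[0,0,0.141],[0,0,0.141],[0,0,0.141]]}}

```text
time_s: 2.3
ee_pos: [0.442, 0.1003, 0.1607]
ee_rot: [[-0.794, 0.608, 0.001], [0.608, 0.794, 0.0], [-0.001, 0.001, -1.0]]
wrist_force: [0.4, -0.8, 1.1]
grip_width: 0.0428
finger_force: 0.0
```

```bash
cat > w.py <<'E'
import sys
from m import *
# usage: w.py x y name : wrist look at a block near x,y, report handle/mount rects
c=(float(sys.argv[1]),float(sys.argv[2]))
s=monitor.get_state(); print(np.round(s["joints"],3),np.round(s["ee_pos"],4), "yaw",round(np.degrees(np.arctan2(s["ee_rot"][1,0],s["ee_rot"][0,0])),2))
p=capture("wrist"); save(p,sys.argv[3]); W,ok=world(p)
z0=float(sys.argv[4]) if len(sys.argv)>4 else 0
near=ok&(np.hypot(W[...,0]-c[0],W[...,1]-c[1])<.06)
for lo,hi in [(.054,.065),(.018,.028)]:
    h=near&(W[...,2]>lo+z0)&(W[...,2]<hi+z0)
    if lo<.05: h=near&(W[...,2]>lo+z0)&(W[...,2]<.065+z0)
    print(h.sum(), minrect(W[h][:,:2]) if h.sum()>5 else 0, np.median(W[h][:,2]) if h.sum() else 0)
t=ok&(abs(W[...,2])<.006); print("table", np.median(W[t][:,2]) if t.sum() else 0)
E
python3 w.py .4415 .1 w1
```

```text
[ 0.223  0.143 -0.3    1.127 -0.     0.877] [0.442  0.1003 0.1607] yaw 142.55
514 (array([438.8, 100.8]), 25.2, 13.1, -37.1) 0.05884496524809235
1053 (array([438.9, 101.2]), 30.2, 24.9, -37.7) 0.051946478741406066
table 0.0002295897969982752
```

View pics/w1.png

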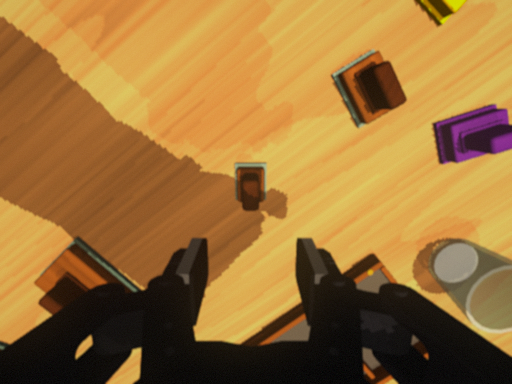

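Wrist view: block a is centred under the jaws at (250,185) with its handle along the pads. Descend and grip.

Call:
{"op": "play_rows", "data": {"grip": [0.5,0.5,0.5,0.5,0.5,0,0,0], "delta_pos": [[-0.2,0,-3.5],[0,0,-3.5],[0,0,-3.5],[0,0,-2],[0,0,-0.7],[0,0,0],[0,0,0],[0,0,0]], "rotation": [[0,0,0],[0,0,0],[0,0,0],[0,0,0],[0,0,0],[0,0,0],[0,0,0],[0,0,0]], "force": 30}}

```text
time_s: 3.15
ee_pos: [0.4403, 0.0986, 0.0304]
ee_rot: [[-0.79, 0.613, 0.002], [0.613, 0.79, 0.0], [-0.001, 0.001, -1.0]]
wrist_force: [0.9, -0.3, -0.3]
grip_width: 0.0136
finger_force: 33.8
```

Call:
{"op": "play_rows", "data": {"grip": [0,0,0,0,0,0,0,0], "delta_pos": [[0,0,3],[0,0,4.5],[2.6,-2.8,1.5],[2.6,-2.8,0],[2.6,-2.8,0],[2.6,-2.8,0],[2.6,-2.8,0],[2.6,-2.8,0]], "rotation": [[0,0,0],[0,0,0],[0,0,0.115],[0,0,0.115],[0,0,0.115],[0,0,0.115],[0,0,0.115],[0,0,0.115]]}}

```text
time_s: 3.95
ee_pos: [0.5967, -0.071, 0.1203]
ee_rot: [[-0.999, -0.035, 0.001], [-0.035, 0.999, -0.0], [-0.001, -0.0, -1.0]]
wrist_force: [0.6, 0.4, 0.0]
grip_width: 0.0138
finger_force: 33.9
```

```bash
cat > rk.py <<'E'
from m import *
from scipy.optimize import least_squares
p=capture("wrist"); save(p,"rk"); W,ok=world(p)
s=monitor.get_state(); print(np.round(s["ee_pos"],4), "yaw",round(np.degrees(np.arctan2(s["ee_rot"][1,0],s["ee_rot"][0,0])),2))
q=dict(np.load("top.npz")); 
for n,P in [("wrist",(W,ok,p)),("top",world(q)+(q,))]:
    W,ok,im=P
    # felt regions: per bay centre from grey pixels near felt height
    px=im["pixels"].astype(int); sat=(px.max(-1)-px.min(-1))/(px.max(-1)+1)
    f=ok&(abs(W[...,2]-.0125)<.004)&(abs(W[...,0]-.645)<.07)&(abs(W[...,1]+.008)<.17)&(sat<.3)
    nl,l,st,ce=cv2.connectedComponentsWithStats(cv2.erode(f.astype(np.uint8),np.ones((2,2))))
    for i in range(1,nl):
        if st[i,4]>150: print(n,st[i,4],minrect(W[l==i][:,:2]),np.round(np.median(W[l==i][:,2]),4))
    a=ok&(W[...,2]>.017)&(W[...,2]<.035)&(abs(W[...,0]-.645)<.08)&(abs(W[...,1]+.008)<.175); print(minrect(W[a][:,:2]))
E
python3 rk.py
```

```text
[ 0.5996 -0.0748  0.12  ] yaw -177.62
(array([641.8,  -7.2]), 329.2, 120.7, -88.1)
top 376 (array([641.4, 113.8]), 98.8, 67.4, 3.1) 0.0127
top 420 (array([644.5,  31.3]), 95.9, 66.4, 1.0) 0.0128
top 377 (array([646. , -50.4]), 92.3, 68.8, 0.3) 0.0127
top 290 (array([ 641.3, -131.9]), 82.9, 67.4, 2.9) 0.013
(array([645.4,  -7.9]), 329.9, 122.2, -88.3)
```

View pics/rk.png

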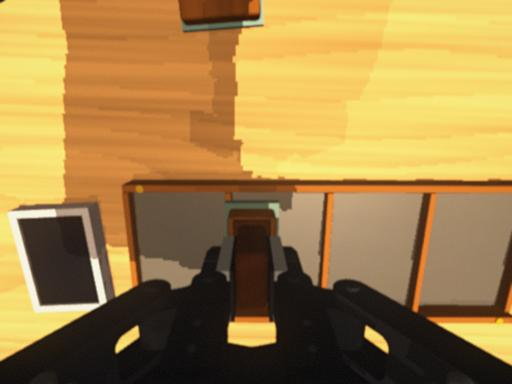

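Call:
{"op": "play_rows", "data": {"grip": [0,0,0,0,0,0,0,0], "delta_pos": [[1.7,-1.8,0],[1.7,-1.8,0],[1.5,-1.8,-1],[0,0,-2.5],[0,0,-2],[0,0,-1],[0,0,0],[0,0,0]], "rotation": [[0,0,-0.009],[0,0,0],[0,0,0],[0,0,0],[0,0,0],[0,0,0],[0,0,0],[0,0,0]]}}

```text
time_s: 4.8
ee_pos: [0.6449, -0.1236, 0.0555]
ee_rot: [[-1.0, -0.021, 0.001], [-0.021, 1.0, -0.0], [-0.001, -0.0, -1.0]]
wrist_force: [-0.1, -0.2, -0.6]
grip_width: 0.0137
finger_force: 33.9
```

Call:
{"op": "play_rows", "data": {"grip": [0,0,0,0,0,0,0,0], "delta_pos": [[0.4,-0.55,0],[0,0,-0.4],[0,0,-0.3],[0,0,-0.2],[0,0,-0.15],[0,0,-0.1],[0,0,-0.1],[0,0,0]], "rotation": [[0,0,0.011],[0,0,0],[0,0,0],[0,0,0],[0,0,0],[0,0,0],[0,0,0],[0,0,0]]}}

```text
time_s: 5.6
ee_pos: [0.6485, -0.129, 0.042]
ee_rot: [[-0.999, -0.032, 0.0], [-0.032, 0.999, -0.0], [-0.0, -0.0, -1.0]]
wrist_force: [-1.0, -0.7, 1.8]
grip_width: 0.0135
finger_force: 34.2
```

Call:
{"op": "play_rows", "data": {"grip": [0.25,0.4,0.5,0.5,0.5,0.5,0.5,0.5], "delta_pos": [[0,0,0],[0,0,0],[0,0,0],[0,0,3],[0,0,4.5],[-1.5,2.6,3],[-2.4,4.1,0],[-2.4,4.1,0]], "rotation": [[0,0,0],[0,0,0],[0,0,0],[0,0,0],[0,0,0],[0,0,0],[0,0,0],[0,0,0]]}}

```text
time_s: 6.4
ee_pos: [0.5853, -0.0204, 0.1477]
ee_rot: [[-1.0, -0.031, 0.002], [-0.031, 1.0, 0.0], [-0.002, -0.0, -1.0]]
wrist_force: [-0.2, 0.8, -0.2]
grip_width: 0.0426
finger_force: 0.0
```

```bash
cat > t.py <<'E'
from m import *
import sys
p=capture(sys.argv[1] if len(sys.argv)>1 else "top"); W,ok=world(p); save(p,"t%d"%p["shot"]); print(p["shot"])
for c in [(.648,-.129),(.645,-.048),(.6425,.0328),(.640,.1137)]:
    n=ok&(abs(W[...,0]-c[0])<.05)&(abs(W[...,1]-c[1])<.035)
    h=n&(W[...,2]>.064)&(W[...,2]<.08); b=n&(W[...,2]>.03)&(W[...,2]<.08)
    if h.sum()>5: print("handle",minrect(W[h][:,:2]),round(np.median(W[h][:,2]),4),"all",minrect(W[b][:,:2]))
E
python3 t.py; python3 t.py wrist
```

```text
5
6
handle (array([ 640.3, -128.7]), 15.3, 13.8, 1.5) 0.0705 all (array([ 645.8, -128.4]), 31.2, 25.2, 3.1)
```

Call:
{"op": "play_rows", "data": {"grip": [0.5,0.5,0.5,0.5,0.5,0.5,0.5,0.5], "delta_pos": [[-2.1,3.6,0],[-2.1,3.6,0],[-2.1,3.6,0],[-2.1,3.6,0],[-2.1,3.6,0],[-2.1,3.6,0],[-2.1,3.5,0],[0,0,0]], "rotation": [[0,0,-0.035],[0,0,-0.035],[0,0,-0.035],[0,0,-0.035],[0,0,0],[0,0,0],[0,0,0],[0,0,0]]}}

```text
time_s: 7.3
ee_pos: [0.4366, 0.233, 0.147]
ee_rot: [[-0.995, 0.104, -0.0], [0.104, 0.995, 0.001], [0.0, 0.001, -1.0]]
wrist_force: [0.9, -0.4, 0.2]
grip_width: 0.0428
finger_force: 0.0
```

```bash
python3 w.py .437 .2325 w2
```

```text
[ 4.900e-01  2.340e-01 -2.230e-01  1.114e+00  1.000e-03  5.940e-01] [0.4366 0.233  0.147 ] yaw 174.05
759 (array([434.5, 233.5]), 33.5, 13.3, -6.4) 0.05887142076158983
2275 (array([434.4, 233.5]), 48.4, 34.7, -6.3) 0.02438889838341385
table 0.00024196702179088425
```

Call:
{"op": "play_rows", "data": {"grip": [0.5,0.5,0.5,0.5,0.5,0,0,0], "delta_pos": [[0,0,-3.5],[0,0,-3.5],[0,0,-2.7],[0,0,-1.5],[0,0,-0.6],[0,0,0],[0,0,0],[0,0,0]], "rotation": [[0,0,-0.005],[0,0,0],[0,0,0],[0,0,0],[0,0,0],[0,0,0],[0,0,0],[0,0,0]]}}

```text
time_s: 8.15
ee_pos: [0.4392, 0.2301, 0.0297]
ee_rot: [[-0.994, 0.113, 0.001], [0.113, 0.994, 0.001], [-0.001, 0.001, -1.0]]
wrist_force: [-0.7, 0.3, -0.0]
grip_width: 0.0135
finger_force: 34.0
```

Call:
{"op": "play_rows", "data": {"grip": [0,0,0,0,0,0,0,0], "delta_pos": [[0,0,3],[0,0,4],[2.6,-3.5,2],[2.6,-3.5,0],[2.6,-3.5,0],[2.6,-3.5,0],[2.6,-3.5,0],[2.6,-3.5,0]], "rotation": [[0,0,0],[0,0,0],[0,0,0.037],[0,0,0.036],[0,0,0.036],[0,0,0.036],[0,0,0],[0,0,0]]}}

```text
time_s: 8.95
ee_pos: [0.5956, 0.0182, 0.1197]
ee_rot: [[-0.999, -0.032, 0.001], [-0.032, 0.999, 0.0], [-0.001, -0.0, -1.0]]
wrist_force: [0.7, 0.4, -0.9]
grip_width: 0.0136
finger_force: 34.1
```

Call:
{"op": "play_rows", "data": {"grip": [0,0,0,0,0,0,0,0], "delta_pos": [[2.5,-3.3,0],[2.5,-3.3,0],[0,0,0],[0,0,-2],[0,0,-2],[0,0,-1.5],[0,0,-0.8],[0,0,0]], "rotation": [[0,0,0],[0,0,0],[0,0,0],[0,0,0],[0,0,0],[0,0,0],[0,0,0],[0,0,0]]}}

```text
time_s: 9.75
ee_pos: [0.6439, -0.0458, 0.0554]
ee_rot: [[-0.999, -0.032, -0.001], [-0.032, 0.999, 0.0], [0.001, 0.0, -1.0]]
wrist_force: [-1.3, -0.5, -1.4]
grip_width: 0.0136
finger_force: 34.0
```

```bash
python3 t.py wrist; python3 -c "
from h import *
s=monitor.get_state();print(s['ee_pos'],np.degrees(np.arctan2(s['ee_rot'][1,0],s['ee_rot'][0,0])))"
```

```text
8
handle (array([ 645.8, -128.2]), 26.0, 14.6, 1.2) 0.0707 all (array([ 645.9, -128.7]), 31.0, 25.6, 1.9)
handle (array([629.4, -46.1]), 40.9, 15.0, -88.2) 0.0725 all (array([630.2, -46.1]), 40.9, 36.7, -88.6)
[ 0.64442529 -0.0459236   0.05625953] -178.14247225682706
```

Call:
{"op": "play_rows", "data": {"grip": [0,0,0,0,0,0,0,0], "delta_pos": [[0.2,-0.22,-0.2],[0,0,-0.3],[0,0,-0.3],[0,0,-0.2],[0,0,-0.15],[0,0,-0.1],[0,0,-0.1],[0,0,0]], "rotation": [[0,0,0],[0,0,0],[0,0,0],[0,0,0],[0,0,0],[0,0,0],[0,0,0],[0,0,0]]}}

```text
time_s: 10.6
ee_pos: [0.6464, -0.0483, 0.0422]
ee_rot: [[-0.999, -0.032, -0.0], [-0.032, 0.999, -0.0], [0.0, -0.0, -1.0]]
wrist_force: [-0.1, 0.1, -1.2]
grip_width: 0.0133
finger_force: 34.0
```

Call:
{"op": "play_rows", "data": {"grip": [0,0,0,0,0,0,0,0], "delta_pos": [[0,0,-0.05],[0,0,-0.05],[0,0,0],[0,0,0],[0,0,0],[0,0,0],[0,0,0],[0,0,0]], "rotation": [[0,0,0],[0,0,0],[0,0,0],[0,0,0],[0,0,0],[0,0,0],[0,0,0],[0,0,0]]}}

```text
time_s: 11.4
ee_pos: [0.6464, -0.0483, 0.0413]
ee_rot: [[-0.999, -0.032, 0.0], [-0.032, 0.999, -0.0], [-0.0, -0.0, -1.0]]
wrist_force: [-0.9, 0.3, -0.0]
grip_width: 0.0135
finger_force: 34.0
```

Call:
{"op": "play_rows", "data": {"grip": [0,0.25,0.4,0.5,0.5,0.5,0.5,0.5], "delta_pos": [[0,0,-0.05],[0,0,0],[0,0,0],[0,0,2],[0,0,4.5],[-1.5,-1.5,4],[-3,-3,0],[-3,-3,0]], "rotation": [[0,0,0],[0,0,0],[0,0,0],[0,0,0],[0,0,0],[0,0,0],[0,0,0],[0,0,0]]}}

```text
time_s: 12.2
ee_pos: [0.5715, -0.1239, 0.147]
ee_rot: [[-0.999, -0.033, 0.003], [-0.033, 0.999, -0.001], [-0.003, -0.001, -1.0]]
wrist_force: [1.3, -0.9, -0.0]
grip_width: 0.0427
finger_force: 0.0
```

```bash
python3 t.py wrist
```

```text
9
handle (array([ 645.3, -129.3]), 25.4, 13.5, 1.9) 0.0708 all (array([ 645.6, -129.4]), 30.8, 24.3, 2.1)
handle (array([625.1, -46.1]), 7.6, 2.0, 72.3) 0.0669 all (array([621.8, -42.7]), 41.1, 18.8, 54.9)
```

Call:
{"op": "play_rows", "data": {"grip": [0.5,0.5,0.5,0.5,0.5,0.5,0.5,0.5], "delta_pos": [[-1.7,-1.8,0],[-1.7,-1.8,0],[-1.7,-1.8,0],[-1.7,-1.8,0],[-1.7,-1.8,0],[-1.7,-1.8,0],[-1.7,-1.8,0],[-1.5,-1.9,0]], "rotation": [[0,0,-0.139],[0,0,-0.139],[0,0,-0.139],[0,0,-0.139],[0,0,-0.139],[0,0,-0.139],[0,0,-0.138],[0,0,-0.138]]}}

```text
time_s: 13.05
ee_pos: [0.4366, -0.2689, 0.1459]
ee_rot: [[-0.468, 0.884, 0.0], [0.884, 0.468, -0.0], [-0.0, 0.0, -1.0]]
wrist_force: [0.3, -1.1, 0.3]
grip_width: 0.0421
finger_force: 0.0
```

```bash
python3 w.py .437 -.268 w3; python3 w.py .437 -.268 w3
```

```text
[-0.552  0.27  -0.178  1.122 -0.     0.532] [ 0.4366 -0.2689  0.1459] yaw 117.92
937 (array([ 434.5, -268. ]), 41.1, 13.2, -61.7) 0.05893904740606343
3865 (array([ 434.7, -268. ]), 66.2, 45.1, -61.8) 0.023604201554929816
table 0.00022625701306916435
[-5.570e-01  2.700e-01 -1.790e-01  1.122e+00 -1.000e-03  5.380e-01] [ 0.435  -0.2711  0.1459] yaw 117.32
980 (array([ 434.8, -268.3]), 41.9, 13.9, -62.2) 0.05891047324329313
3876 (array([ 434.6, -268.4]), 67.0, 44.7, -61.6) 0.023623498275889998
table 0.00022422149856249352
```

Call:
{"op": "play_rows", "data": {"grip": [0.5,0.5,0.5,0.5,0.5,0,0,0], "delta_pos": [[0.1,0.3,-3.5],[0,0,-3.5],[0,0,-2.6],[0,0,-1.5],[0,0,-0.6],[0,0,0],[0,0,0],[0,0,0]], "rotation": [[0,0,0.016],[0,0,0],[0,0,0],[0,0,0],[0,0,0],[0,0,0],[0,0,0],[0,0,0]]}}

```text
time_s: 13.95
ee_pos: [0.4391, -0.2655, 0.0298]
ee_rot: [[-0.488, 0.873, 0.001], [0.873, 0.488, -0.001], [-0.001, 0.001, -1.0]]
wrist_force: [-0.6, -0.0, -1.4]
grip_width: 0.0133
finger_force: 29.8
```

Call:
{"op": "play_rows", "data": {"grip": [0,0,0,0,0,0,0,0], "delta_pos": [[0,0,3],[0,0,4.5],[2.2,3.3,3],[2.2,3.3,0],[2.2,3.3,0],[2.2,3.3,0],[2.2,3.3,0],[2.2,3.3,0]], "rotation": [[0,0,0],[0,0,0],[0,0,0.13],[0,0,0.13],[0,0,0.13],[0,0,0.13],[0,0,0.13],[0,0,0.13]], "force": 40}}

```text
time_s: 14.75
ee_pos: [0.5714, -0.0658, 0.1347]
ee_rot: [[-0.962, 0.273, 0.001], [0.273, 0.962, -0.0], [-0.001, 0.0, -1.0]]
wrist_force: [-0.2, -1.5, -0.7]
grip_width: 0.0137
finger_force: 42.7
```

Call:
{"op": "play_rows", "data": {"grip": [0,0,0,0,0,0,0,0], "delta_pos": [[2.4,3.3,0],[2.4,3.3,0],[2.3,3.3,0],[0,0,0],[0,0,-2.5],[0,0,-2.5],[0,0,-2],[0,0,0]], "rotation": [[0,0,0.104],[0,0,0.104],[0,0,0.104],[0,0,0],[0,0,0],[0,0,0],[0,0,0],[0,0,0]]}}

```text
time_s: 15.55
ee_pos: [0.6397, 0.0314, 0.0617]
ee_rot: [[-1.0, -0.03, -0.004], [-0.03, 1.0, -0.0], [0.004, -0.0, -1.0]]
wrist_force: [-0.1, 0.5, -0.7]
grip_width: 0.0137
finger_force: 42.6
```

```bash
python3 t.py wrist; python3 -c "
from h import *
s=monitor.get_state();print(s['ee_pos'],np.degrees(np.arctan2(s['ee_rot'][1,0],s['ee_rot'][0,0])))"
```

```text
12
handle (array([641.5, -47.7]), 33.8, 14.8, 1.8) 0.0708 all (array([641.7, -48.1]), 49.0, 35.9, 1.7)
handle (array([625.7,  31.1]), 40.6, 13.7, -88.2) 0.0737 all (array([625.4,  31. ]), 50.3, 43.1, -88.2)
[0.64063041 0.03146252 0.06352652] -178.29233970052834
```

Call:
{"op": "play_rows", "data": {"grip": [0,0,0,0,0,0,0,0], "delta_pos": [[0.12,0.14,-0.3],[0,0,-0.5],[0,0,-0.4],[0,0,-0.3],[0,0,-0.2],[0,0,-0.1],[0,0,-0.1],[0,0,0]], "rotation": [[0,0,0],[0,0,0],[0,0,0],[0,0,0],[0,0,0],[0,0,0],[0,0,0],[0,0,0]]}}

```text
time_s: 16.4
ee_pos: [0.6426, 0.0331, 0.0448]
ee_rot: [[-1.0, -0.03, -0.0], [-0.03, 1.0, -0.0], [0.0, -0.0, -1.0]]
wrist_force: [0.4, -0.0, -2.6]
grip_width: 0.0133
finger_force: 42.6
```

Call:
{"op": "play_rows", "data": {"grip": [0,0,0,0,0,0,0,0], "delta_pos": [[0,0,-0.1],[0,0,-0.1],[0,0,-0.05],[0,0,-0.05],[0,0,0],[0,0,0],[0,0,0],[0,0,0]], "rotation": [[0,0,0],[0,0,0],[0,0,0],[0,0,0],[0,0,0],[0,0,0],[0,0,0],[0,0,0]]}}

```text
time_s: 17.2
ee_pos: [0.6426, 0.0331, 0.0418]
ee_rot: [[-1.0, -0.03, -0.0], [-0.03, 1.0, -0.0], [0.0, -0.0, -1.0]]
wrist_force: [-0.5, -1.0, -1.4]
grip_width: 0.0131
finger_force: 42.7
```

Call:
{"op": "play_rows", "data": {"grip": [0,0,0,0,0,0,0,0], "delta_pos": [[0,0,-0.05],[0,0,-0.03],[0,0,0],[0,0,0],[0,0,0],[0,0,0],[0,0,0],[0,0,0]], "rotation": [[0,0,0],[0,0,0],[0,0,0],[0,0,0],[0,0,0],[0,0,0],[0,0,0],[0,0,0]]}}

```text
time_s: 18.0
ee_pos: [0.6427, 0.0331, 0.0418]
ee_rot: [[-1.0, -0.03, 0.001], [-0.03, 1.0, 0.0], [-0.001, 0.0, -1.0]]
wrist_force: [-4.3, -0.5, 9.2]
grip_width: 0.0133
finger_force: 44.3
```

Call:
{"op": "play_rows", "data": {"grip": [0,0.25,0.4,0.5,0.5,0.5,0.5,0.5], "delta_pos": [[0,0,0.05],[0,0,0],[0,0,0],[0,0,2],[0,0,4.5],[-1.5,-0.9,4],[-3.5,-2.2,0],[-3.5,-2.2,0]], "rotation": [[0,0,0],[0,0,0],[0,0,0],[0,0,0],[0,0,0],[0,0,0],[0,0,0],[0,0,0]]}}

```text
time_s: 18.8
ee_pos: [0.5577, -0.0202, 0.1475]
ee_rot: [[-1.0, -0.031, 0.003], [-0.031, 1.0, -0.0], [-0.003, -0.0, -1.0]]
wrist_force: [-0.1, -1.1, 0.1]
grip_width: 0.0428
finger_force: 0.0
```

Call:
{"op": "play_rows", "data": {"grip": [0.5,0.5,0.5,0.5,0.5,0.5,0.5,0.5], "delta_pos": [[-3.3,-2,0],[-3.3,-2,0],[-3.2,-2,0],[-3.2,-2.1,0],[0,0,0],[0,0,0],[0,0,0],[0,0,0]], "rotation": [[0,0,0.02],[0,0,0.02],[0,0,0.02],[0,0,0.005],[0,0,0],[0,0,0],[0,0,0],[0,0,0]]}}

```text
time_s: 19.6
ee_pos: [0.4284, -0.1005, 0.1464]
ee_rot: [[-0.995, -0.096, 0.0], [-0.096, 0.995, 0.0], [-0.0, 0.0, -1.0]]
wrist_force: [-0.3, -0.2, -0.3]
grip_width: 0.0431
finger_force: 0.0
```

```bash
python3 w.py .428 -.1005 w4; python3 t.py; python3 t.py side
```

```text
[-0.23   0.126 -0.357  1.087  0.    -0.326] [ 0.4284 -0.1005  0.1464] yaw -174.5
1114 (array([ 425. , -101.5]), 49.5, 13.3, 5.9) 0.05899975712409947
5979 (array([ 425.2, -101.2]), 84.4, 55.0, 5.9) 0.023474338822552454
table 0.00022371147448996265
14
handle (array([644.8, -48. ]), 31.1, 13.7, 5.6) 0.0718 all (array([644.7, -49.4]), 47.6, 33.9, 0.4)
handle (array([646. ,  32.7]), 39.9, 13.8, 0.7) 0.0711 all (array([646.1,  33.6]), 67.5, 42.5, 0.6)
15
handle (array([ 646.8, -127.4]), 22.7, 20.1, 21.5) 0.0715 all (array([ 647.4, -127.8]), 33.0, 22.8, 2.2)
handle (array([643.8, -47. ]), 38.8, 15.4, 4.6) 0.0719 all (array([641.3, -46.2]), 48.3, 35.5, 8.9)
handle (array([644.9,  34.9]), 46.4, 15.9, 7.5) 0.0724 all (array([643.5,  34.8]), 70.6, 46.3, 0.9)
```

Call:
{"op": "play_rows", "data": {"grip": [0.5,0.5,0.5,0.5,0.5,0,0,0], "delta_pos": [[-0.1,-0.05,-3.5],[0,0,-3.5],[0,0,-2.6],[0,0,-1.5],[0,0,-0.6],[0,0,0],[0,0,0],[0,0,0]], "rotation": [[0,0,0],[0,0,0],[0,0,0],[0,0,0],[0,0,0],[0,0,0],[0,0,0],[0,0,0]], "force": 45}}

```text
time_s: 20.55
ee_pos: [0.4273, -0.1015, 0.0303]
ee_rot: [[-0.995, -0.095, 0.001], [-0.095, 0.995, -0.0], [-0.001, -0.0, -1.0]]
wrist_force: [1.2, -0.1, -1.7]
grip_width: 0.0132
finger_force: 45.2
```

Call:
{"op": "play_rows", "data": {"grip": [0,0,0,0,0,0,0,0], "delta_pos": [[0,0,3],[0,0,4.5],[2.2,2.4,3],[2.2,2.4,0],[2.2,2.4,0],[2.2,2.4,0],[2.2,2.4,0],[2.2,2.4,0]], "rotation": [[0,0,0],[0,0,0],[0,0,-0.016],[0,0,-0.016],[0,0,-0.016],[0,0,-0.015],[0,0,0],[0,0,0]]}}

```text
time_s: 21.35
ee_pos: [0.5596, 0.0438, 0.1351]
ee_rot: [[-0.999, -0.032, 0.001], [-0.032, 0.999, 0.0], [-0.001, -0.0, -1.0]]
wrist_force: [1.0, -0.3, -2.7]
grip_width: 0.0131
finger_force: 45.1
```

Call:
{"op": "play_rows", "data": {"grip": [0,0,0,0,0,0,0,0], "delta_pos": [[2.7,2.4,0],[2.7,2.4,0],[2.6,2.3,0],[0,0,0],[0,0,-2.5],[0,0,-2.5],[0,0,-2],[0,0,0]], "rotation": [[0,0,0],[0,0,0],[0,0,0],[0,0,0],[0,0,0],[0,0,0],[0,0,0],[0,0,0]]}}

```text
time_s: 22.15
ee_pos: [0.6367, 0.113, 0.0623]
ee_rot: [[-0.999, -0.032, -0.004], [-0.032, 0.999, -0.001], [0.004, -0.001, -1.0]]
wrist_force: [-0.7, 0.0, -2.2]
grip_width: 0.0136
finger_force: 45.0
```

```bash
python3 t.py wrist; python3 -c "
from h import *
s=monitor.get_state();print(s['ee_pos'],np.degrees(np.arctan2(s['ee_rot'][1,0],s['ee_rot'][0,0])))"
```

```text
16
handle (array([642.9,  33.8]), 42.3, 14.7, 1.7) 0.0708 all (array([642.9,  33.7]), 66.7, 45.4, 1.7)
handle (array([619.6, 112.6]), 40.1, 19.7, -88.5) 0.0739 all (array([633.2, 112.5]), 86.5, 60.2, 1.4)
[0.63767345 0.11323469 0.06416867] -178.16423389790037
```

Call:
{"op": "play_rows", "data": {"grip": [0,0,0,0,0,0,0,0], "delta_pos": [[0.2,0.06,-0.3],[0,0,-0.5],[0,0,-0.4],[0,0,-0.3],[0,0,-0.2],[0,0,-0.1],[0,0,-0.1],[0,0,0]], "rotation": [[0,0,0],[0,0,0],[0,0,0],[0,0,0],[0,0,0],[0,0,0],[0,0,0],[0,0,0]]}}

```text
time_s: 23.0
ee_pos: [0.6406, 0.1142, 0.0454]
ee_rot: [[-0.999, -0.032, -0.0], [-0.032, 0.999, -0.0], [0.0, -0.0, -1.0]]
wrist_force: [-0.4, -0.8, -2.6]
grip_width: 0.0135
finger_force: 45.1
```

Call:
{"op": "play_rows", "data": {"grip": [0,0,0,0,0,0,0,0], "delta_pos": [[0,0,-0.1],[0,0,-0.1],[0,0,-0.05],[0,0,-0.05],[0,0,-0.03],[0,0,0],[0,0,0],[0,0,0]], "rotation": [[0,0,0],[0,0,0],[0,0,0],[0,0,0],[0,0,0],[0,0,0],[0,0,0],[0,0,0]]}}

```text
time_s: 23.8
ee_pos: [0.6406, 0.1142, 0.0423]
ee_rot: [[-0.999, -0.032, 0.0], [-0.032, 0.999, 0.0], [-0.0, 0.0, -1.0]]
wrist_force: [-2.0, 1.3, 0.4]
grip_width: 0.0131
finger_force: 45.6
```

Contact. The force rose from -2.6 to +0.4 N and the height matches the felt. Release and retreat.

Call:
{"op": "play_rows", "data": {"grip": [0,0.25,0.4,0.5,0.5,0.5,0.5,0.5], "delta_pos": [[0,0,-0.02],[0,0,0],[0,0,0],[0,0,2],[0,0,4.5],[-1.5,-0.9,4],[-3.5,-2.2,3],[-3.5,-2.2,2]], "rotation": [[0,0,0],[0,0,0],[0,0,0],[0,0,0],[0,0,0],[0,0,0],[0,0,0],[0,0,0]]}}

```text
time_s: 24.6
ee_pos: [0.5563, 0.0614, 0.1983]
ee_rot: [[-0.999, -0.033, 0.003], [-0.033, 0.999, 0.0], [-0.003, 0.0, -1.0]]
wrist_force: [0.5, -0.8, 0.6]
grip_width: 0.0428
finger_force: 0.0
```

Call:
{"op": "play_rows", "data": {"grip": [0.5,0.5,0.5,0.5,0.5,0.5,0.5,0.5], "delta_pos": [[-3.5,-1,0],[-3.5,-1,0],[-3.5,-1,0],[-2,-1,0],[0,0,0],[0,0,0],[0,0,0],[0,0,0]], "rotation": [[0,0,0],[0,0,0],[0,0,0],[0,0,0],[0,0,0],[0,0,0],[0,0,0],[0,0,0]]}}

```text
time_s: 25.4
ee_pos: [0.4321, 0.0219, 0.1962]
ee_rot: [[-0.999, -0.032, -0.0], [-0.032, 0.999, 0.0], [0.0, 0.0, -1.0]]
wrist_force: [0.1, -0.1, 0.6]
grip_width: 0.0427
finger_force: 0.0
```

```bash
python3 rk.py | tail -1; python3 t.py wrist; python3 t.py top
```

```text
(array([645.4,  -7.9]), 329.9, 122.2, -88.3)
18
handle (array([ 646.7, -122.8]), 8.2, 2.8, 1.6) 0.0679 all (array([ 651.7, -119.8]), 18.5, 7.7, 5.2)
19
handle (array([ 648.3, -129.2]), 25.1, 11.6, -1.5) 0.0719 all (array([ 648. , -129.6]), 30.0, 25.8, -0.3)
```

View pics/rk.png

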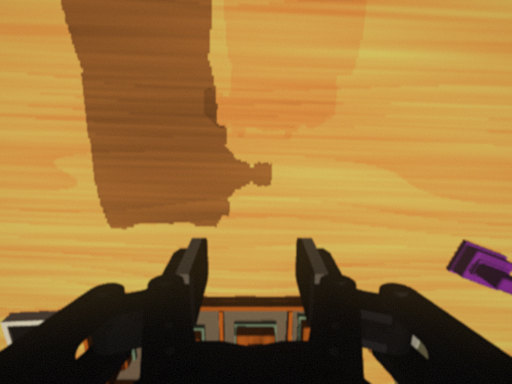

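The wrist view mostly shows bare table, so I'll move the arm aside for a clean top view.

Call:
{"op": "play_rows", "data": {"grip": [0.5,0.5,0.5,0.5,0.5,0.5,0.5,0.5], "delta_pos": [[-1.5,-4,0],[-1.5,-4,0],[-1.5,-4,0],[-1.5,-4,0],[-1.5,-4,0],[-1.5,-4,0],[-1.5,-4,0],[0,0,0]], "rotation": [[0,0,0],[0,0,0],[0,0,0],[0,0,0],[0,0,0],[0,0,0],[0,0,0],[0,0,0]]}}

```text
time_s: 26.35
ee_pos: [0.3249, -0.262, 0.1962]
ee_rot: [[-1.0, -0.027, -0.0], [-0.027, 1.0, -0.001], [0.0, -0.001, -1.0]]
wrist_force: [-0.6, 0.9, 0.2]
grip_width: 0.0429
finger_force: 0.0
```

```bash
python3 t.py side;  python3 t.py top; cp pics/t21.png pics/fin.png; ls pics
python3 - <<'E'
from h import *
p=capture("top")
for q in ["ink_pad","tumbler","squeeze_bottle","brush_basket"]: print(q,[(np.round(d["position"],3).tolist(),round(d["conf"],2)) for d in models.place_of(p,q)][:1])
E
```

```text
20
handle (array([ 647. , -128.5]), 27.0, 13.2, -7.1) 0.0728 all (array([ 647. , -126.9]), 33.6, 26.7, 2.8)
handle (array([642.8, -46.3]), 38.1, 14.9, -8.0) 0.0716 all (array([641.2, -47.9]), 48.0, 35.1, -0.5)
handle (array([644.1,  33.7]), 44.4, 15.2, -0.8) 0.0722 all (array([649.8,  37. ]), 88.5, 45.1, 7.0)
handle (array([639.8, 115.2]), 51.4, 16.5, 0.4) 0.0728 all (array([639.1, 114.6]), 85.8, 57.1, 3.0)
21
handle (array([ 648.9, -129.1]), 25.4, 11.4, -1.6) 0.0714 all (array([ 648.1, -129.3]), 29.9, 25.4, 1.3)
handle (array([644.3, -48.2]), 32.3, 13.9, 5.1) 0.0714 all (array([644.3, -49.4]), 47.7, 33.9, 0.4)
handle (array([645.5,  32.7]), 41.3, 13.8, 0.8) 0.0709 all (array([646.1,  33.6]), 67.6, 42.4, 0.6)
handle (array([641.1, 112.8]), 48.2, 11.3, 2.0) 0.0713 all (array([642.1, 113.9]), 85.9, 51.6, 1.4)
fin.png
rk.png
side.png
t12.png
t14.png
t15.png
t16.png
t18.png
t19.png
t20.png
t21.png
t5.png
t6.png
t8.png
t9.png
top.png
w1.png
w2.png
w3.png
w4.png
ink_pad [([0.66, -0.234, 0.003], 0.96)]
tumbler [([0.639, 0.216, -0.0], 0.92)]
squeeze_bottle [([0.45, -0.442, 0.001], 0.83)]
brush_basket [([0.545, 0.454, 0.001], 0.84)]
```

View pics/fin.png

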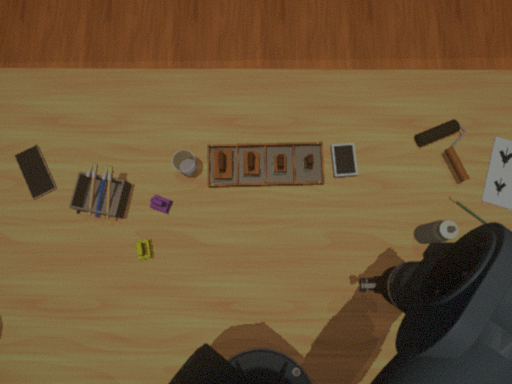

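The picture shows all four blocks flat and square in their bays: d (223,163), c (252,163), b (281,162), a (309,161), with a next to the ink pad. All other objects are where they started.

```bash
python3 -c "
from station import env
print(env.sign_off())"
```

```text
the job is handed in; nothing more can be done
None
```

The four blocks are in the rack in order of size, smallest next to the ink pad: flat, square, within about 2–3 mm of the bay middles and let go; nothing else was moved, and the job was handed in at about 26 s.

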